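# Squeeze-test the clothes pegs and reject the weak ones

## Robot

A 6-joint arm with a two-finger parallel gripper is mounted at the origin on the work surface. World frame = base frame: x ahead of the robot, y to its left, z up, the work surface at z = 0. Lengths are in mm, angles in rad, forces in N, time in s.
With the tool pointing down it reaches from about 375 to 900 mm from the base axis. Payload 3.1 kg.
Tool frame: the origin (TCP) lies midway between the tips of the shut fingers; the grasp point (between the pads) lies grasp_offset behind it (grasp_offset is the distance from the TCP to the grasp point, in mm); z points along the fingers, y is the line along which they close (so a half turn about z gives the same grasp; the last joint's range is limited). The gripper opens to 85 mm and grips with 20 to 120 N. Pads are 22 mm wide; open, the fingers measure 114 mm over their backs; the gripper's body (76 mm by 85 mm) begins 54 mm behind the grasp point. The pads swing forward as they close: fully open they stand 13 mm farther back than shut.
Start: joints at [1.002, 0.527, 1.433, -0, 1.181, -0.178], TCP at [238.038, 577.871, 231.31] pointing down, gripper open.
Joint ranges: [-3.08, 3.08], [-0.75, 2.2], [0.22, 2.44], [-1.43, 4.57], [0, 2.65], [-2.85, 2.85]. Speed limits (rad/s): [2.79, 2.79, 3.14, 3.14, 3.14, 3.14].

## Interface

Orientations are given as a rotation vector (axis times angle).
In Python, from cell import * gives the robot as it stands. The module is installed in compiled form; this text tells all that it offers.
- The arm moves only by the tool arm_command, never from a script. Its argument "targets" is a list that holds one entry, the list of rows, each a list of 7 numbers: the shift along the tool's x, y, z in units of 0.04 m (1.0 is 0.04 m), then the turn, a rotation vector about the tool's x, y, z in units of 6 degrees (1.0 is 6 degrees), then the opening, from 0 (shut) to 1 (fully open). In form: [[[x, y, z, rx, ry, rz, hand], ...]]. A call has 1 to 5 rows; each row shifts and turns the commanded pose from where the row before left it, along the tool's axes as they then stand; what a row does not reach is not made up. A row lasts 1/12 s, in which the tool goes at most 41.7 mm and 7.16 degrees, less where a joint would pass 70% of its speed; a pose out of reach is approached as far as the arm can. A call with a number of a shift or a turn outside -1 to 1 is refused whole. A call with a gripper value outside its range is refused whole. The fingers move at their own pace and stop on an object; "squeeze" is the grip in N (left out, the last holds). Time passes only in rows, so rows that do not move let the fingers close. It gives the time, the measured TCP pose, the force, the opening and the grip force at its end, in the units of the state.
- state(): the state, without advancing time (a new reading comes with each control period).
- camera(name): name is "scene" or "top"; returns the picture (384x512x3 uint8, blue, green, red); there is no depth.
- camera_info(name): a dict with "K" (3x3 intrinsics, pixels), "R" (3x3) and "t" (3): a world point X has camera coordinates R X + t. Camera axes: x right, y down, z forward; pixel columns grow to the right and rows downward; lengths in mm; the calibration is good to about 2 mm. A picture is of the moment at which its call begins. camera_info takes no time and is no camera call.
- close_job(): hands the job in; it is judged then, once.
Trained networks look in the newest picture that a camera, given by its name, has taken for a name from the list of things; names that differ only in an ending like _2 or _b are one class to them, and where a whole thing is asked for, a point or a joint stands for the part that bears it (a point fixed in the world has none). Each returns a list of dicts, best first, with "confidence" (0 to 1); they miss things now and then, are a little off and sometimes report something else, mostly with a low value. They report only what shows in the picture. A call takes as long as a camera call.
- find_in(camera, query): "rect" ([left, top, right, bottom] in pixels, round what is visible of it).
- spot_point(camera, query): "centre" ([column, row] in pixels: a listed point, or the origin of a listed thing).
The state is a dict: "t": time; "joint_pos": joint angles; "qd": joint speeds; "effort": joint torques, N m; "position": TCP position; "tool_rot": TCP orientation; "ft_force": force on the tool from outside, world axes, zero at the start; "moment": the same for the moment, N m; "grip_width": opening from 0.0 (shut) to 1.0 (fully open); "finger_force": force on a finger pad.
Only numpy, scipy, OpenCV 4.12 (cv2) and the standard library are available. Lean on these libraries where they do the work, as an engineer would, in place of code of your own. Each camera call takes 0.05 s, during which the arm holds its last target. There are 200 camera calls.

## Task

Two of the four clothes pegs on the rail have lost their spring: find them by squeezing the handles to feel how stiff they are. Take each weak peg off the rail by squeezing its jaws open, not by dragging it off, and put it in the red reject tub; leave the two firm pegs clipped where they are and everything else undisturbed.

Things in the scene. Friction and masses are not known exactly. Their poses are not given: they have to be found in the camera images.
- rail: peg rail: wooden base 90 x 300 x 12 mm with an upright white slat, 6 mm thick, 290 mm long along y, its top edge 100 mm above the table, and a wooden post at each end (to 97 mm). Fixed. Origin: centre of the base's underside; y runs along the slat, x across it
- rail_top (a point): middle of the slat's top edge, axes as the rail's
- slot_a (a point): one of four spots on the slat's top edge, 70 mm apart along the rail's y, where a peg is clipped at the start (within 2 mm): directly under its spring coil; axes as the rail's. The pegs are look-alikes: yellow, 14 mm wide along y, 25 g, in no order of firm and weak
- slot_b (a point): next such spot. A peg's jaws reach 22 mm below the spot on both sides of the slat; its two handles spread upward along +x and -x to 61 mm above it, outer width 28 mm at 30 mm above the spot, 36 mm at 50 mm, 40 mm at the top
- slot_c (a point): next such spot. Squeezing a peg's handles together along x opens its jaws; at the full stop the handles stand upright, 18 mm over both, the jaw tips 18 mm apart, free of the 6 mm slat, and the peg lifts straight off
- slot_d (a point): next such spot. Squeezed 50 mm above the spot, a firm peg pushes back on each finger with about 11 N at the start to 15 N at full squeeze, a weak one with 2.5 to 3.5 N; either springs back when let go
- tub: red open reject tub, 160 (x) x 140 (y) mm, 90 mm high, walls and floor about 4 mm. Fixed. Origin: centre of its underside, z up
- brush: wooden-handled brush lying beyond the rail, along it; to be left alone. About 200 mm long, 42 mm wide, 20 mm high; origin near the middle of its underside
- jar: small jar with a blue cap, 54 mm across, 60 mm high, standing beyond the tub; to be left alone. Origin: centre of its underside. Not listed, to be left alone too: a bottle (210 mm high) and a spray can more than 0.5 m to the right (-y), a soap block and a measuring cup more than 0.4 m to the left (+y), boxes along the far edge

How it is judged:
By the outcome, as a careful person would: the job done as asked, in the order asked, and still so for the second after the job is handed in, with the robot touching nothing.
It also fails if it takes over 67 s, if anything falls off the work surface, if the arm or the gripper's body presses on something with over 40 N, if the wrist force passes 120 N, or if a joint passes its speed limit or range.

## Working session

There is one attempt and no reset: what is moved stays moved. The work goes in short steps, Python scripts to look and compute and a tool call to move; the robot and the scene stay as the last step left them, time stands still between calls to the robot, and variables do not carry over. Pictures are saved under pics/ and viewed, at most 10 in all, crops included, and the job is handed in when it is done.

Besides the shell and the picture viewer there is one more tool, called after "Call:" as name(argument=value, ...) on one line, values as JSON. arm_command: Moves the arm, as the interface text tells. Its arguments: {"type":"object","properties":{"targets":{"type":"array","items":{"type":"array","items":{"type":"array","items":{"type":"number","minimum":-1,"maximum":1}}}},"squeeze":{"type":"number"}},"required":["targets"]}

```bash
mkdir -p pics; cat > h.py <<'E'
from cell import *
import numpy as np, cv2
def ray(cam,px,z):
    i=camera_info(cam);K,R,t=[np.array(i[k],float) for k in("K","R","t")]
    d=R.T@np.linalg.inv(K)@np.array([px[0],px[1],1.]);c=-R.T@t
    return c+d*(z-c[2])/d[2]
E
python3 - <<'E'
from h import *
a=camera("scene");b=camera("top")
cv2.imwrite("pics/a.png",np.vstack([np.hstack([a,b])])[:, :] if 0 else a);cv2.imwrite("pics/b.png",b)
for c in("scene","top"):
    i=camera_info(c);print(c,-np.array(i["R"]).T@np.array(i["t"]))
for q,z in(("slot_a",100),("rail_top",100),("rail",0),("tub",0),("jar",0),("brush",0)):
    for c in("top","scene"):
        for r in spot_point(c,q)[:5]:
            print(q,c,round(r["confidence"],2),np.round(r["centre"]),ray(c,r["centre"],z).round(1))
s=state();print(s)
E
```

```text
scene [ 952.74270336 -258.48739833  795.31586969]
top [470.34520555 -51.18454738 819.35263303]
slot_a top 0.94 [240. 215.] [538.8  16.7 100. ]
slot_a top 0.93 [164. 225.] [522.1 155.2 100. ]
slot_a top 0.76 [124. 229.] [516. 228. 100.]
slot_a top 0.7 [202. 220.] [530.2  85.2 100. ]
slot_a scene 0.97 [355. 107.] [519.2 231.2 100. ]
slot_a scene 0.73 [280. 153.] [542.   24.9 100. ]
slot_a scene 0.6 [301. 138.] [531.1  83.3 100. ]
slot_a scene 0.6 [328. 126.] [532.2 150.3 100. ]
rail_top top 0.93 [178. 220.] [530.9 129.4 100. ]
rail_top scene 0.73 [314. 129.] [524.8 120.7 100. ]
rail top 0.58 [191. 222.] [534.6 127.6   0. ]
rail scene 0.78 [311. 155.] [525.1 125.9   0. ]
tub top 0.97 [345. 240.] [ 495.8 -181.3    0. ]
tub scene 0.81 [183. 202.] [ 489.4 -186.4    0. ]
jar top 0.67 [182. 223.] [533.3 145.7   0. ]
jar top 0.6 [328. 172.] [ 633.6 -154.8    0. ]
jar scene 0.9 [228. 247.] [ 631.9 -149.6    0. ]
brush top 0.7 [195. 175.] [632.1 120.9   0. ]
brush scene 0.77 [338. 186.] [625.  131.5   0. ]
{'t': 0.7, 'joint_pos': array([ 1.00149866e+00,  5.27450703e-01,  1.43269521e+00,  1.37463665e-05,
        1.18134230e+00, -1.78440543e-01]), 'qd': array([-1.55704108e-03,  8.80323471e-04, -2.16316450e-03,  3.37700896e-05,
        1.38063019e-03, -2.40394390e-04]), 'effort': array([-3.84953801e-04, -4.42179823e+01, -1.78381866e+01, -2.73432252e-04,
        8.12496237e-04, -1.55170650e-06]), 'position': array([238.0477646 , 577.89075278, 231.34224848]), 'tool_rot': array([6.10059248e-01, 3.08176359e+00, 1.60018146e-04]), 'ft_force': array([-0.34993642, -0.17894252,  0.65739878]), 'moment': array([-0.0318836 ,  0.01198827,  0.00039141]), 'finger_force': 0.0, 'grip_width': 0.9991148439999269}
```

View pics/a.png

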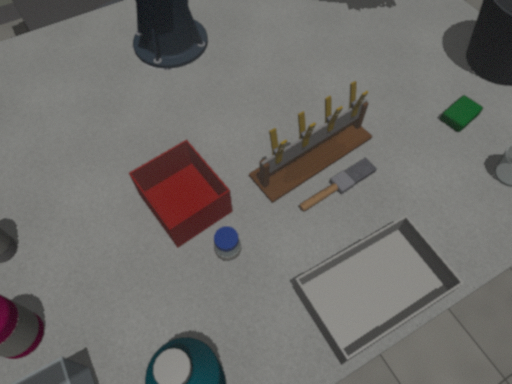

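View pics/b.png

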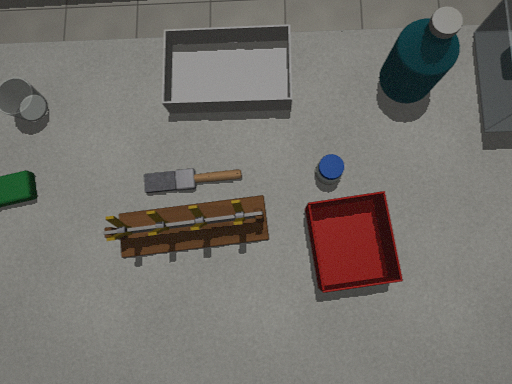

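```bash
python3 - <<'E'
import cell;print([n for n in dir(cell) if not n.startswith('_')]); print(getattr(cell,'grasp_offset',None))
E
```

```text
['MotionError', 'camera', 'camera_info', 'close_job', 'find_in', 'grasp_offset', 'spot_point', 'state']
18.700000000000003
```

The scene view shows four yellow pegs on the rail (columns 275–360, rows 85–160), the tub at (182,195) and the jar at (227,243). In the top view the rail runs from (105,232) to (263,215), with the tub at (353,242) and the jar at (330,168). I'll zoom in to refine the rail pose.

```bash
python3 - <<'E'
import cv2,numpy as np
b=cv2.imread("pics/b.png")[185:265,95:275];a=cv2.imread("pics/a.png")[75:205,240:380]
f=lambda m,k:cv2.resize(np.clip(m*1.6,0,255).astype('uint8'),None,fx=k,fy=k,interpolation=cv2.INTER_CUBIC)
cv2.imwrite("pics/b2.png",f(b,4.4));cv2.imwrite("pics/a2.png",f(a,4.5))
E
```

```text
(no output)
```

View pics/b2.png

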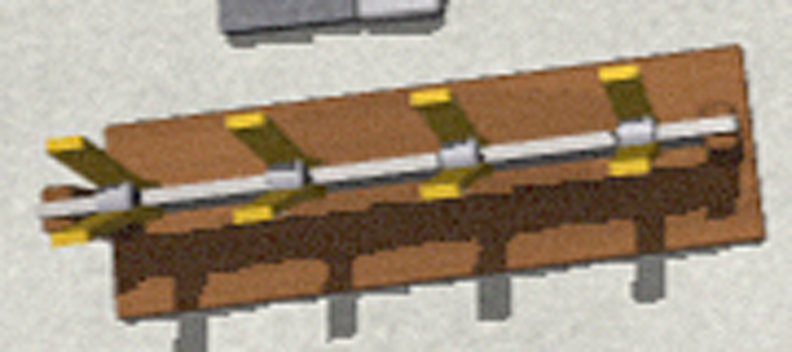

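View pics/a2.png

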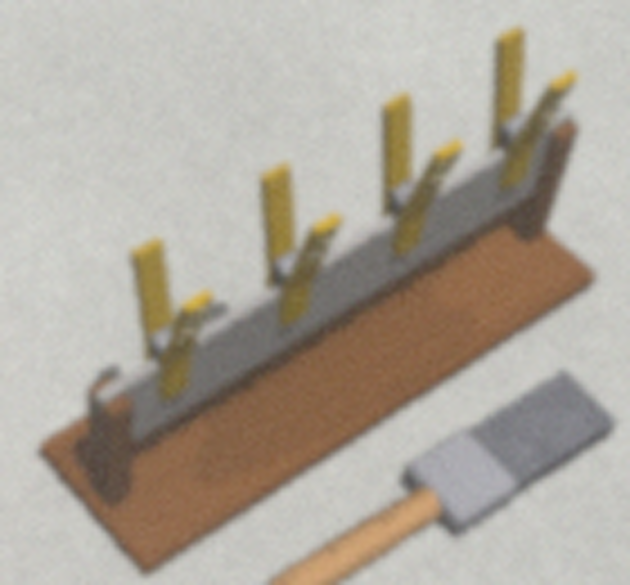

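The top crop shows handle-tip pairs at crop pixels (66,145)/(69,239), (246,121)/(252,214), (431,97)/(440,190) and (618,72)/(629,166). It also shows the base corners. The scene crop shows the same four pegs, with base corners at about (42,450), (148,572) and (593,275).

```bash
python3 - <<'E'
from h import *
g=lambda p,z:ray("top",(p[0]/4.4+95-.4,p[1]/4.4+185-.4),z)
ga=lambda p,z:ray("scene",(p[0]/4.5+240-.4,p[1]/4.5+75-.4),z)
for u,v in(((66,145),(69,239)),((246,121),(252,214)),((431,97),(440,190)),((618,72),(629,166))):
    A,B=g(u,161),g(v,161);print("top",((A+B)/2).round(1),np.linalg.norm(A-B).round(1),np.arctan2((A-B)[1],(A-B)[0]).round(3))
for u,v in(((512,33),(569,76)),((398,98),(452,147)),((276,169),(330,221)),((148,244),(202,299))):
    A,B=ga(u,161),ga(v,161);print("scene",((A+B)/2).round(1),np.linalg.norm(A-B).round(1),np.arctan2((B-A)[1],(B-A)[0]).round(3))
C=[g(p,12) for p in((106,125),(740,47),(764,240),(122,319))]
C=np.array(C);print(C.round(1),C.mean(0).round(1),np.linalg.norm(C-np.roll(C,1,0),axis=1))
S=[ga(p,12) for p in((42,445),(148,565),(593,272))];print(np.round(S,1),(S[0]+S[2])/2)
e=[g(p,100) for p in((40,210),(737,124))];print(e,sum(e)/2,e[0]-e[1])
e=[g(p,100) for p in((116,197),(288,176),(460,156),(636,132))];print(np.round(e,1))
for q in ("top","scene"):
    print(find_in(q,"tub")[:1])
E
```

```text
top [514.3 227.6 161. ] 35.4 0.081
top [522.5 158.6 161. ] 35.0 0.097
top [530.3  88.1 161. ] 35.0 0.111
top [538.3  17.6 161. ] 35.4 0.114
scene [517.5 230.5 161. ] 35.4 0.179
scene [524.8 160.6 161. ] 36.4 0.111
scene [532.5  90.1 161. ] 36.8 0.115
scene [540.4  19.7 161. ] 37.1 0.123
[[554.9 273.9  12. ]
 [585.8 -20.4  12. ]
 [498.  -30.   12. ]
 [466.2 262.5  12. ]] [526.2 121.5  12. ] [ 89.39935984 295.96960801  88.27246425 294.23483918]
[[503.4 -28.7  12. ]
 [588.4 -18.1  12. ]
 [554.4 274.9  12. ]] [528.89131685 123.14447894  12.        ]
[array([511.1094705 , 264.54863285, 100.        ]), array([541.74968524, -22.12130041, 100.        ])] [526.42957787 121.21366622 100.        ] [-30.64021474 286.66993326   0.        ]
[[516.  233.  100. ]
 [523.5 161.7 100. ]
 [530.6  90.9 100. ]
 [539.2  18.9 100. ]]
[{'rect': [304.8, 189.7, 403.6, 292.1], 'confidence': 0.55}]
[{'rect': [129.4, 142.1, 234.1, 247.7], 'confidence': 0.71}]
```

```bash
cat >> h.py <<'E'
from scipy.spatial.transform import Rotation as Ro
YAW=.109
P=dict(a=(539.3,18.9),b=(531.6,88.9),c=(523.8,158.9),d=(516,228.9))
def to(x,y,z):
    s=state();R=Ro.from_rotvec(s["tool_rot"])
    T=Ro.from_matrix(np.array([[-np.sin(YAW),np.cos(YAW),0],[np.cos(YAW),np.sin(YAW),0],[0,0,-1]]).T)
    print("turn",((R.inv()*T).as_rotvec(degrees=True)/6).round(3),"shift in final axes",(T.inv().apply(np.array([x,y,z])-s["position"])/40).round(3),"t",round(s["t"],2),"pos",s["position"].round(1))
E
python3 - <<'E'
from h import *
to(*P["d"],215)
C=np.array([ray("top",p,90) for p in((305,201),(385,192),(401,280),(321,291))]);print(C.round(),C.mean(0),np.linalg.norm(C-np.roll(C,1,0),axis=1))
C=np.array([ray("scene",p,90) for p in((130,181),(184,142),(232,189),(178,242))]);print(C.round(),C.mean(0),np.linalg.norm(C-np.roll(C,1,0),axis=1))
E
```

```text
turn [ 1.0000e-03 -0.0000e+00  1.0228e+01] shift in final axes [-9.429  5.959  0.409] t 0.8 pos [238.  577.9 231.3]
[[ 563.  -99.   90.]
 [ 576. -243.   90.]
 [ 422. -260.   90.]
 [ 405. -122.   90.]] [ 491.58304604 -181.12594829   90.        ] [159.64228396 143.71961261 155.06381452 139.01756257]
[[ 445. -266.   90.]
 [ 410. -132.   90.]
 [ 563.  -98.   90.]
 [ 613. -237.   90.]] [ 507.72850443 -183.18924323   90.        ] [171.0571264  138.4373621  156.50603387 147.68496924]
```

Call:
arm_command(targets=[[[0,0,0,0,0,1,1],[0,0,0,0,0,1,1],[0,0,0,0,0,1,1],[0,0,0,0,0,1,1],[0,0,0,0,0,1,1]]], squeeze=20)

```text
t: 1.22
position: [238.1, 577.9, 231.3]
tool_rot: [1.394, 2.815, 0.0]
ft_force: [-0.8, -0.9, 0.5]
grip_width: 1.001
finger_force: 0.0
```

Call:
arm_command(targets=[[[0,0,0,0,0,1,1],[0,0,0,0,0,1,1],[0,0,0,0,0,1,1],[0,0,0,0,0,1,1],[0,0,0,0,0,1,1]]])

```text
t: 1.63
position: [238.0, 577.9, 231.3]
tool_rot: [-2.075, -2.359, -0.0]
ft_force: [-0.1, -0.2, -1.0]
grip_width: 1.001
finger_force: 0.0
```

Call:
arm_command(targets=[[[0,0,0,0,0,0.23,1],[0,0,0,0,0,0,1]]])

```text
t: 1.8
position: [238.0, 577.9, 231.3]
tool_rot: [2.096, 2.34, 0.0]
ft_force: [-0.1, 0.6, -0.3]
grip_width: 1.002
finger_force: 0.0
```

```bash
python3 - <<'E'
from h import *
to(*P["d"],215)
E
```

```text
turn [ 0.   -0.    0.01] shift in final axes [-9.428  5.959  0.408] t 1.8 pos [238.  577.9 231.3]
```

Call:
arm_command(targets=[[[-0.8,0.5,0,0,0,0,1],[-0.8,0.5,0,0,0,0,1],[-0.8,0.5,0,0,0,0,1],[-0.8,0.5,0,0,0,0,1],[-0.8,0.5,0,0,0,0,1]]])

```text
t: 2.22
position: [355.5, 428.4, 231.5]
tool_rot: [2.094, 2.342, 0.001]
ft_force: [-0.4, 0.4, 0.4]
grip_width: 0.999
finger_force: 0.0
```

Call:
arm_command(targets=[[[-0.8,0.5,0,0,0,0,1],[-0.8,0.5,0,0,0,0,1],[-0.8,0.5,0,0,0,0,1],[-0.8,0.5,0,0,0,0,1],[-0.8,0.5,0,0,0,0,1]]])

```text
t: 2.63
position: [472.5, 279.9, 231.5]
tool_rot: [2.094, 2.341, 0.001]
ft_force: [1.4, 1.1, -0.4]
grip_width: 1.004
finger_force: 0.0
```

Call:
arm_command(targets=[[[-0.7,0.48,0.2,0,0,0,1],[-0.73,0.48,0.2,0,0,0,1],[0,0,0,0,0,0,1],[0,0,0,0,0,0,1]]])

```text
t: 2.97
position: [517.0, 227.1, 214.8]
tool_rot: [-2.099, -2.336, 0.001]
ft_force: [-0.6, 1.0, -0.0]
grip_width: 0.999
finger_force: 0.0
```

```bash
python3 - <<'E'
from h import *
to(*P["d"],131)
b=camera("scene");cv2.imwrite("pics/c.png",cv2.resize(np.clip(b[50:200,230:420]*1.5,0,255).astype('uint8'),None,fx=4,fy=4))
E
```

```text
turn [-0.008 -0.001 -0.023] shift in final axes [ 0.047 -0.019  2.095] t 2.97 pos [517.  227.1 214.8]
```

View pics/c.png

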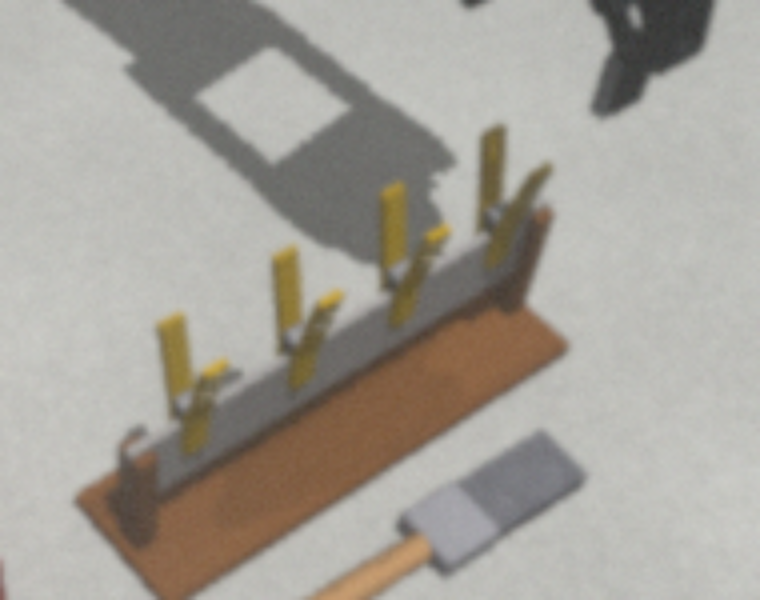

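The gripper's finger tip shows at crop (605,110), up and right of peg d. That could be perspective, since it is 67 mm above the peg, so I'll check it against the projection.

```bash
python3 - <<'E'
from h import *
print(ray("scene",(230+605/4,50+110/4),228))
i=camera_info("scene");p=state()["position"];K,R,t=[np.array(i[k]) for k in "KRt"]
for dz in (0,13):
  for s in(-42,42):
    q=K@(R@(p+[s*.994,s*.109,dz])+t);print(((q[:2]/q[2])-[230,50])*4)
E
```

```text
[564.95743164 228.1197719  228.        ]
[477.25775733  19.04279695]
[596.55468142 117.04232655]
[482.08194679  -1.68396766]
[603.28867528  96.79185503]
```

Call:
arm_command(targets=[[[0.04,-0.02,0.6,0,0,0,1],[0,0,0.6,0,0,0,1],[0,0,0.6,0,0,0,0.8],[0,0,0.3,0,0,0,0.6],[0,0,0,0,0,0,0.6]]])

```text
t: 3.43
position: [511.8, 231.2, 128.9]
tool_rot: [-2.091, -2.339, 0.008]
ft_force: [-0.9, -0.8, -0.5]
grip_width: 0.614
finger_force: 0.0
```

Call:
arm_command(targets=[[[0,0,0,0,0,0,0.6],[0,0,0,0,0,0,0.6]]])

```text
t: 3.6
position: [515.3, 231.3, 132.4]
tool_rot: [2.095, 2.34, 0.003]
ft_force: [0.5, 0.6, 0.3]
grip_width: 0.6
finger_force: 0.0
```

```bash
python3 - <<'E'
from h import *
to(*P["d"],131)
E
```

```text
turn [ 0.018 -0.003  0.015] shift in final axes [-0.062  0.012  0.035] t 3.6 pos [515.3 231.3 132.4]
```

Call:
arm_command(targets=[[[-0.06,0.01,0,0,0,0,0.5],[0,0,0,0,0,0,0.46],[0,0,0,0,0,0,0.46],[0,0,0,0,0,0,0.46]]])

```text
t: 3.93
position: [516.3, 228.2, 132.9]
tool_rot: [2.097, 2.338, 0.003]
ft_force: [-1.8, -1.3, 6.1]
grip_width: 0.462
finger_force: 8.3
```

Call:
arm_command(targets=[[[0,0,0,0,0,0,0.43],[0,0,0,0,0,0,0.43],[0,0,0,0,0,0,0.43]]])

```text
t: 4.18
position: [516.6, 228.2, 133.5]
tool_rot: [2.096, 2.337, 0.004]
ft_force: [-1.2, 0.3, 8.7]
grip_width: 0.43
finger_force: 10.8
```

Call:
arm_command(targets=[[[0,0,0,0,0,0,0.4],[0,0,0,0,0,0,0.4],[0,0,0,0,0,0,0.4]]])

```text
t: 4.43
position: [517.3, 228.3, 133.9]
tool_rot: [2.096, 2.337, 0.006]
ft_force: [-1.0, 0.6, 10.4]
grip_width: 0.405
finger_force: 11.3
```

Peg d pushes back with about 11 N, so it's firm. I'll open the gripper and slide along the rail to c, with the open fingers straddling the pegs.

Call:
arm_command(targets=[[[0,0,0,0,0,0,0.7],[0,0,0,0,0,0,0.9],[-0.4,0,0,0,0,0,0.9],[-0.7,0,0,0,0,0,0.9],[-0.65,0,0,0,0,0,0.7]]])

```text
t: 4.85
position: [523.3, 158.0, 131.2]
tool_rot: [2.095, 2.341, 0.0]
ft_force: [-0.2, -1.0, 0.1]
grip_width: 0.779
finger_force: 0.0
```

Call:
arm_command(targets=[[[0,0,0,0,0,0,0.6],[0,0,0,0,0,0,0.6],[0,0,0,0,0,0,0.6]]])

```text
t: 5.1
position: [523.3, 158.5, 131.2]
tool_rot: [-2.098, -2.338, -0.0]
ft_force: [-0.7, -0.6, 0.2]
grip_width: 0.603
finger_force: 0.0
```

```bash
python3 - <<'E'
from h import *
to(*P["c"],131)
E
```

```text
turn [-0.    -0.003 -0.01 ] shift in final axes [0.009 0.014 0.005] t 5.1 pos [523.3 158.5 131.2]
```

Call:
arm_command(targets=[[[0,0.01,0,0,0,0,0.46],[0,0,0,0,0,0,0.46],[0,0,0,0,0,0,0.43],[0,0,0,0,0,0,0.43],[0,0,0,0,0,0,0.43]]])

```text
t: 5.52
position: [523.9, 158.9, 131.7]
tool_rot: [2.096, 2.339, 0.001]
ft_force: [-0.6, 0.1, 3.6]
grip_width: 0.434
finger_force: 2.7
```

Call:
arm_command(targets=[[[0,0,0,0,0,0,0.4],[0,0,0,0,0,0,0.4],[0,0,0,0,0,0,0.4]]])

```text
t: 5.77
position: [524.0, 158.5, 131.7]
tool_rot: [2.097, 2.338, 0.001]
ft_force: [-0.0, -0.0, 5.9]
grip_width: 0.399
finger_force: 3.0
```

Peg c pushes back with about 3 N, so it's weak. I'll squeeze it to the full stop.

Call:
arm_command(targets=[[[0,0,0,0,0,0,0.3],[0,0,0,0,0,0,0.2],[0,0,0,0,0,0,0.1],[0,0,0,0,0,0,0.1],[0,0,0,0,0,0,0.1]]], squeeze=25)

```text
t: 6.18
position: [524.8, 158.5, 131.8]
tool_rot: [2.097, 2.337, 0.003]
ft_force: [1.1, 0.3, 5.6]
grip_width: 0.203
finger_force: 26.4
```

Call:
arm_command(targets=[[[0,0,0,0,0,0,0.1],[0,0,0,0,0,0,0.1]]])

```text
t: 6.35
position: [524.8, 158.5, 131.8]
tool_rot: [2.097, 2.337, 0.003]
ft_force: [0.8, 1.2, 6.1]
grip_width: 0.203
finger_force: 26.4
```

Call:
arm_command(targets=[[[0,0,-0.1,0,0,0,0.1],[0,0,-0.2,0,0,0,0.1],[0,0,-0.3,0,0,0,0.1],[0,0,0,0,0,0,0.1]]])

```text
t: 6.68
position: [524.4, 158.5, 156.9]
tool_rot: [2.096, 2.338, 0.003]
ft_force: [0.0, 0.0, -0.9]
grip_width: 0.202
finger_force: 25.7
```

Call:
arm_command(targets=[[[0,0,-0.4,0,0,0,0.1],[0,0,-0.6,0,0,0,0.1],[0,0,-0.6,0,0,0,0.1],[0,0,-0.4,0,0,0,0.1],[0,0,0,0,0,0,0.1]]])

```text
t: 7.1
position: [525.6, 158.6, 238.5]
tool_rot: [2.094, 2.335, 0.008]
ft_force: [1.1, -0.6, -0.3]
grip_width: 0.201
finger_force: 25.7
```

```bash
python3 - <<'E'
from h import *
to(500,-160,236)
b=camera("scene");cv2.imwrite("pics/d.png",cv2.resize(np.clip(b[20:200,200:420]*1.5,0,255).astype('uint8'),None,fx=3,fy=3))
E
```

```text
turn [ 0.065  0.001 -0.002] shift in final axes [-7.849 -1.502  0.061] t 7.1 pos [525.6 158.6 238.5]
```

View pics/d.png

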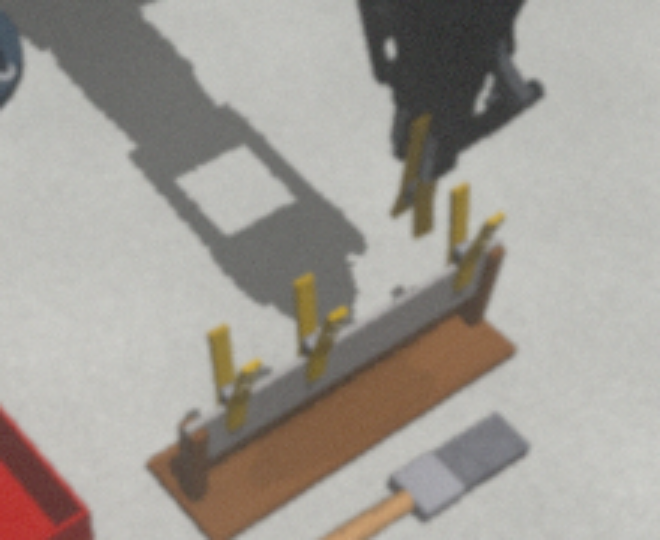

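The picture shows the peg clear of the rail, held in the fingers at crop (415,180), and the other three still clipped. Next is the move to the tub.

Call:
arm_command(targets=[[[-0.5,-0.1,0,0,0,0,0.1],[-0.8,-0.15,0,0,0,0,0.1],[-0.8,-0.15,0,0,0,0,0.1],[-0.8,-0.15,0,0,0,0,0.1],[-0.8,-0.15,0,0,0,0,0.1]]])

```text
t: 7.57
position: [510.2, 7.3, 233.4]
tool_rot: [-2.094, -2.337, 0.003]
ft_force: [0.5, -0.7, -1.5]
grip_width: 0.2
finger_force: 25.7
```

Call:
arm_command(targets=[[[-0.8,-0.15,0,0,0,0,0.1],[-0.8,-0.15,0,0,0,0,0.1],[-0.8,-0.15,0,0,0,0,0.1],[-0.8,-0.15,0,0,0,0,0.1],[-0.9,-0.2,0,0,0,0,0.1]]])

```text
t: 7.98
position: [496.4, -158.7, 233.4]
tool_rot: [-2.094, -2.336, 0.001]
ft_force: [0.9, -0.8, 0.1]
grip_width: 0.202
finger_force: 25.7
```

Call:
arm_command(targets=[[[0,0,0,0,0,0,0.1],[0,0,0,0,0,0,0.1]]])

```text
t: 8.15
position: [496.7, -159.7, 233.5]
tool_rot: [-2.1, -2.332, 0.001]
ft_force: [-0.5, 0.7, -0.7]
grip_width: 0.203
finger_force: 25.7
```

```bash
python3 - <<'E'
from h import *
to(494,-158,75)
E
```

```text
turn [-0.026 -0.02  -0.042] shift in final axes [ 0.05  -0.061  3.963] t 8.15 pos [ 496.7 -159.7  233.5]
```

Call:
arm_command(targets=[[[0,0,0.8,0,0,0,0.1],[0,0,0.9,0,0,0,0.1],[0,0,0.9,0,0,0,0.1],[0,0,0.8,0,0,0,0.1],[0,0,0.4,0,0,0,0.1]]])

```text
t: 8.57
position: [494.8, -155.0, 79.1]
tool_rot: [-2.09, -2.334, 0.002]
ft_force: [-0.6, 1.0, -0.5]
grip_width: 0.199
finger_force: 25.7
```

Call:
arm_command(targets=[[[0,0,0,0,0,0,0.1],[0,0,0,0,0,0,0.5],[0,0,0,0,0,0,0.7],[0,0,0,0,0,0,0.75],[0,0,0,0,0,0,0.75]]])

```text
t: 8.98
position: [498.8, -158.5, 84.8]
tool_rot: [2.095, 2.337, 0.001]
ft_force: [0.9, -0.3, -0.2]
grip_width: 0.743
finger_force: 0.0
```

Call:
arm_command(targets=[[[0,0,-0.3,0,0,0,0.75],[0,0,-0.6,0,0,0,0.75],[0,0,-0.9,0,0,0,0.75],[0,0,-0.9,0,0,0,0.75],[0,0,-0.9,0,0,0,0.75]]])

```text
t: 9.4
position: [497.6, -158.2, 229.9]
tool_rot: [2.097, 2.338, 0.001]
ft_force: [0.6, -0.5, 0.2]
grip_width: 0.75
finger_force: 0.0
```

```bash
python3 - <<'E'
from h import *
to(*P["b"],225)
b=camera("scene");cv2.imwrite("pics/e.png",cv2.resize(np.clip(b[80:260,100:320]*1.5,0,255).astype('uint8'),None,fx=3,fy=3))
E
```

```text
turn [ 0.011  0.007 -0.004] shift in final axes [6.047 1.516 0.123] t 9.4 pos [ 497.6 -158.2  229.9]
```

View pics/e.png

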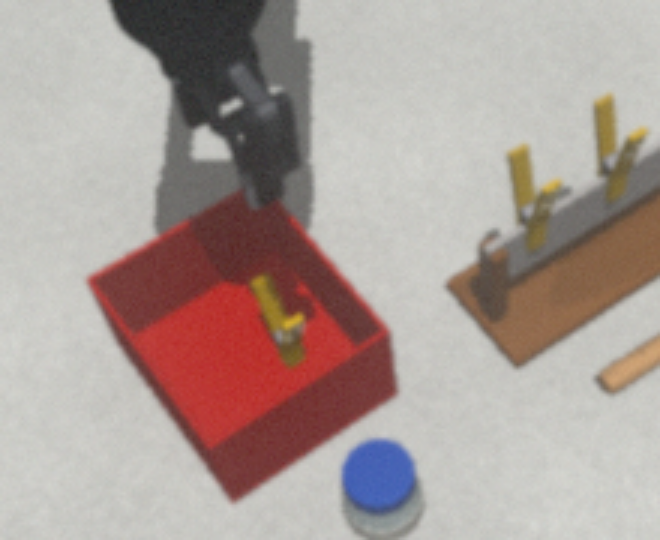

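The peg is inside the tub at crop (278,320). Next is peg b.

Call:
arm_command(targets=[[[0.4,0.1,0,0,0,0,1],[0.8,0.2,0,0,0,0,1],[0.8,0.2,0,0,0,0,1],[0.8,0.2,0,0,0,0,1],[0.8,0.2,0,0,0,0,1]]])

```text
t: 9.87
position: [518.2, -10.0, 228.5]
tool_rot: [2.097, 2.336, 0.002]
ft_force: [1.1, -0.1, -0.5]
grip_width: 1.0
finger_force: 0.0
```

Call:
arm_command(targets=[[[0.8,0.2,0,0,0,0,1],[0.8,0.2,0,0,0,0,1],[0.6,0.15,0,0,0,0,1],[0.25,0.06,0,0,0,0,1],[0,0,0,0,0,0,1]]])

```text
t: 10.28
position: [531.8, 90.9, 228.1]
tool_rot: [2.093, 2.342, 0.002]
ft_force: [0.6, -0.6, -0.4]
grip_width: 1.003
finger_force: 0.0
```

Call:
arm_command(targets=[[[0,0,0,0,0,0,1],[0,0,0,0,0,0,1]]])

```text
t: 10.45
position: [531.6, 87.7, 227.6]
tool_rot: [2.098, 2.337, -0.0]
ft_force: [-1.4, 0.4, -0.8]
grip_width: 1.001
finger_force: 0.0
```

```bash
python3 - <<'E'
from h import *
to(*P["b"],131)
E
```

```text
turn [ 0.003  0.007 -0.011] shift in final axes [0.03  0.003 2.415] t 10.45 pos [531.6  87.7 227.6]
```

Call:
arm_command(targets=[[[0.03,0,0.6,0,0,0,1],[0,0,0.7,0,0,0,1],[0,0,0.7,0,0,0,0.9],[0,0,0.4,0,0,0,0.7],[0,0,0,0,0,0,0.6]]])

```text
t: 10.87
position: [528.9, 88.3, 128.1]
tool_rot: [-2.097, -2.332, 0.008]
ft_force: [-0.3, -0.3, -0.6]
grip_width: 0.636
finger_force: 0.0
```

Call:
arm_command(targets=[[[0,0,0,0,0,0,0.6],[0,0,0,0,0,0,0.6],[0,0,0,0,0,0,0.6]]], squeeze=20)

```text
t: 11.12
position: [532.8, 89.4, 132.8]
tool_rot: [2.097, 2.336, 0.003]
ft_force: [-0.2, 0.4, 0.5]
grip_width: 0.602
finger_force: 0.0
```

Call:
arm_command(targets=[[[0,0,0,0,0,0,0.46],[0,0,0,0,0,0,0.46],[0,0,0,0,0,0,0.43],[0,0,0,0,0,0,0.43],[0,0,0,0,0,0,0.43]]])

```text
t: 11.53
position: [532.2, 90.0, 133.5]
tool_rot: [2.095, 2.338, 0.002]
ft_force: [-1.6, -1.1, 7.7]
grip_width: 0.431
finger_force: 10.5
```

Call:
arm_command(targets=[[[0,0,0,0,0,0,0.4],[0,0,0,0,0,0,0.4],[0,0,0,0,0,0,0.4]]])

```text
t: 11.78
position: [532.8, 90.0, 134.0]
tool_rot: [2.095, 2.337, 0.004]
ft_force: [-2.4, -0.4, 10.5]
grip_width: 0.403
finger_force: 11.2
```

Peg b is firm too, so a should be the weak one. I'll go and feel it.

Call:
arm_command(targets=[[[0,0,0,0,0,0,0.7],[0,0,0,0,0,0,0.9],[-0.4,0,0,0,0,0,0.9],[-0.7,0,0,0,0,0,0.9],[-0.65,0,0,0,0,0,0.7]]])

```text
t: 12.2
position: [539.5, 20.2, 131.5]
tool_rot: [2.094, 2.341, 0.001]
ft_force: [0.6, -0.1, 0.1]
grip_width: 0.775
finger_force: 0.0
```

Call:
arm_command(targets=[[[0,0,0,0,0,0,0.6],[0,0,0,0,0,0,0.6],[0,0,0,0,0,0,0.6]]])

```text
t: 12.45
position: [538.9, 20.7, 131.3]
tool_rot: [-2.098, -2.338, -0.0]
ft_force: [0.3, 0.4, -0.0]
grip_width: 0.604
finger_force: 0.0
```

Call:
arm_command(targets=[[[0,0,0,0,0,0,0.46],[0,0,0,0,0,0,0.46],[0,0,0,0,0,0,0.43],[0,0,0,0,0,0,0.43],[0,0,0,0,0,0,0.43]]])

```text
t: 12.87
position: [539.3, 20.9, 131.7]
tool_rot: [2.096, 2.339, 0.001]
ft_force: [-0.4, 0.6, 3.3]
grip_width: 0.429
finger_force: 2.7
```

Call:
arm_command(targets=[[[0,0,0,0,0,0,0.4],[0,0,0,0,0,0,0.4],[0,0,0,0,0,0,0.4]]])

```text
t: 13.12
position: [539.6, 20.4, 131.6]
tool_rot: [2.097, 2.338, 0.001]
ft_force: [-0.1, -0.2, 4.3]
grip_width: 0.398
finger_force: 2.9
```

Peg a is weak. I'll squeeze it to the stop and lift.

Call:
arm_command(targets=[[[0,0,0,0,0,0,0.3],[0,0,0,0,0,0,0.2],[0,0,0,0,0,0,0.1],[0,0,0,0,0,0,0.1],[0,0,0,0,0,0,0.1]]], squeeze=25)

```text
t: 13.53
position: [540.1, 20.0, 131.7]
tool_rot: [2.096, 2.337, 0.002]
ft_force: [1.6, -1.3, 5.6]
grip_width: 0.2
finger_force: 26.3
```

Call:
arm_command(targets=[[[0,0,0,0,0,0,0.1],[0,0,0,0,0,0,0.1]]])

```text
t: 13.7
position: [540.2, 20.1, 131.7]
tool_rot: [2.096, 2.337, 0.002]
ft_force: [0.3, -0.2, 6.1]
grip_width: 0.2
finger_force: 26.3
```

Call:
arm_command(targets=[[[0,0,-0.1,0,0,0,0.1],[0,0,-0.2,0,0,0,0.1],[0,0,-0.3,0,0,0,0.1],[0,0,0,0,0,0,0.1]]])

```text
t: 14.03
position: [539.9, 20.4, 156.9]
tool_rot: [2.096, 2.337, 0.002]
ft_force: [0.5, -0.1, -0.0]
grip_width: 0.197
finger_force: 25.6
```

Call:
arm_command(targets=[[[0,0,-0.4,0,0,0,0.1],[0,0,-0.6,0,0,0,0.1],[0,0,-0.6,0,0,0,0.1],[0,0,-0.4,0,0,0,0.1],[0,0,0,0,0,0,0.1]]])

```text
t: 14.45
position: [541.0, 20.2, 238.4]
tool_rot: [2.093, 2.335, 0.006]
ft_force: [-0.5, -0.6, 0.2]
grip_width: 0.205
finger_force: 25.6
```

```bash
python3 - <<'E'
from h import *
to(497,-208,235)
E
```

```text
turn [ 0.063  0.018 -0.001] shift in final axes [-5.552 -1.715  0.085] t 14.45 pos [541.   20.2 238.4]
```

Call:
arm_command(targets=[[[-0.5,-0.15,0,0,0,0,0.1],[-0.8,-0.25,0,0,0,0,0.1],[-0.8,-0.25,0,0,0,0,0.1],[-0.8,-0.25,0,0,0,0,0.1],[-0.8,-0.25,0,0,0,0,0.1]]])

```text
t: 14.87
position: [508.1, -132.4, 233.8]
tool_rot: [-2.095, -2.338, 0.001]
ft_force: [0.9, -0.2, 0.0]
grip_width: 0.201
finger_force: 25.6
```

Call:
arm_command(targets=[[[-0.8,-0.25,0,0,0,0,0.1],[-0.7,-0.2,0,0,0,0,0.1],[-0.35,-0.1,0,0,0,0,0.1],[0,0,0,0,0,0,0.1],[0,0,0,0,0,0,0.1]]])

```text
t: 15.28
position: [494.6, -207.7, 233.9]
tool_rot: [-2.098, -2.334, -0.0]
ft_force: [-1.3, -0.2, 0.4]
grip_width: 0.199
finger_force: 25.6
```

```bash
python3 - <<'E'
from h import *
to(497,-208,80)
E
```

```text
turn [-0.019 -0.022 -0.024] shift in final axes [-0.014  0.058  3.848] t 15.28 pos [ 494.6 -207.7  233.9]
```

Call:
arm_command(targets=[[[0,0,0.8,0,0,0,0.1],[0,0,0.9,0,0,0,0.1],[0,0,0.9,0,0,0,0.1],[0,0,0.8,0,0,0,0.1],[0,0,0.3,0,0,0,0.1]]])

```text
t: 15.7
position: [492.8, -203.9, 82.9]
tool_rot: [-2.089, -2.334, 0.001]
ft_force: [-0.1, -0.5, 0.2]
grip_width: 0.201
finger_force: 25.6
```

Call:
arm_command(targets=[[[0,0,0,0,0,0,0.1],[0,0,0,0,0,0,0.5],[0,0,0,0,0,0,0.7],[0,0,0,0,0,0,0.75],[0,0,0,0,0,0,0.75]]])

```text
t: 16.12
position: [496.6, -207.9, 88.8]
tool_rot: [2.095, 2.337, 0.001]
ft_force: [-0.1, 0.1, -0.3]
grip_width: 0.744
finger_force: 0.0
```

Call:
arm_command(targets=[[[0,0,-0.3,0,0,0,0.75],[0,0,-0.6,0,0,0,0.75],[0,0,-0.9,0,0,0,0.75],[0,0,-0.9,0,0,0,0.75],[0,0,-0.9,0,0,0,0.75]]])

```text
t: 16.53
position: [495.4, -207.5, 233.8]
tool_rot: [2.097, 2.338, 0.0]
ft_force: [1.4, 0.5, -0.8]
grip_width: 0.747
finger_force: 0.0
```

Call:
arm_command(targets=[[[0,-0.5,0,0,0,0,0.75],[0,-0.5,0,0,0,0,0.75],[0,0,0,0,0,0,0.75],[0,0,0,0,0,0,0.75],[0,0,0,0,0,0,0.75]]])

```text
t: 16.95
position: [456.5, -212.3, 232.0]
tool_rot: [2.097, 2.337, 0.001]
ft_force: [-0.1, -0.2, -0.3]
grip_width: 0.753
finger_force: 0.0
```

```bash
python3 - <<'E'
from h import *
b=camera("scene");cv2.imwrite("pics/f.png",cv2.resize(np.clip(b[60:260,110:390]*1.5,0,255).astype('uint8'),None,fx=2.8,fy=2.8))
E
```

```text
(no output)
```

View pics/f.png

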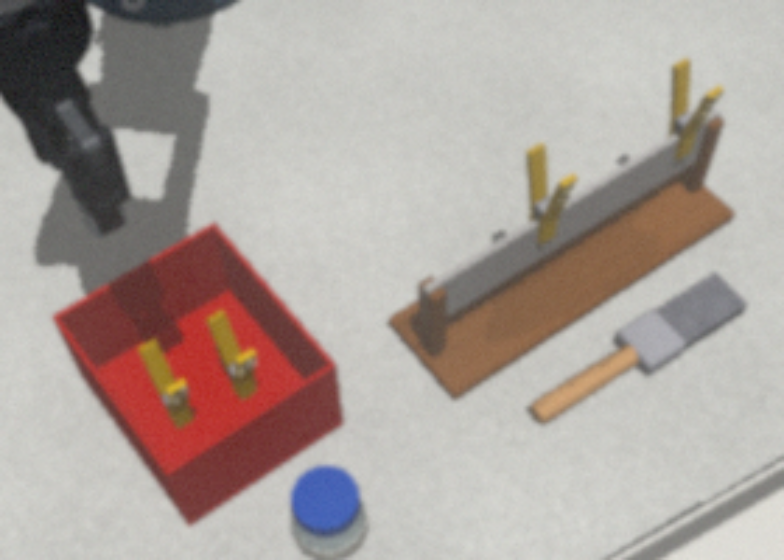

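The picture shows both weak pegs in the tub, at crop (165,385) and (232,355). The firm pegs b and d have their handle tips within about 1 px of where they started, and the brush and jar look unmoved.

```bash
python3 -c "
from cell import *
print(close_job())"
```

```text
the job is handed in; nothing more can be done
None
```

Job handed in: the weak pegs (slots a and c, about 3 N) were squeezed open, lifted off and put in the red tub, and the firm pegs (b and d, about 11 N) are still clipped in place.

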